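# Line up the bench bottles by height

## Task

Tidy the bench bottles onto the pine board, standing upright, one in the middle of each round mark, in order of height: the tallest at the end with the red block, then falling to the shortest at the other end. The four bottles are the amber bottle with the blue cap, the white spray bottle, the jar with the red lid and the small square ink flask. Leave the mug where it is.

Things in the scene. Friction and masses are not known exactly. Their poses are not given: they have to be found in the camera images.
- small_flask_mid (a point): Small square white ink flask with a wide black round cap, 76 mm high, the shortest of the four to be lined up. Square body 31 x 32 mm up to 50 mm above its foot, sides along its x and y axes; cap 25 mm across from 50 to 75 mm above its foot. Position = its centre, half-way up; z axis = up.
- red_jar_mid (a point): Round jar with a red lid, 97 mm high, second shortest; body 42 mm across, lid 44 mm across from 76 mm above its foot to the top. Position = its centre, half-way up; z axis = up.
- spray_bottle_mid (a point): Slim round white spray bottle with a black spray cap, 114 mm high, second tallest; body 31 mm across up to 80 mm above its foot, cap 20 mm across above that. Position = its centre, half-way up; z axis = up.
- tall_bottle_mid (a point): Round amber glass bottle with a paper label and a blue cap, 140 mm high, the tallest; body 42 mm across up to 96 mm above its foot, then a shoulder; cap 29 mm across from 112 mm above its foot to the top. Position = its centre, half-way up; z axis = up.
- red_stop: Red-painted block (80 x 22 x 22 mm) fixed across one end of the pine board; a like block of bare pine is fixed across the other end. It may be at either end. Origin: centre of its underside, on the board's top.
- mark_1 (a point): Centre of one of the four round marks (60 mm across, cork disc with a dark rim, flush: bottles stand on it as on a plain board) on the pine board (460 x 90 x 12 mm, fixed, top 12 mm above the bench). Point at the board's top surface; y axis along the row of marks, z up. The marks lie in a row 95 mm apart, numbered 1 to 4 along the board's +y; mark 1 is the one at the -y end. The end marks' centres are about 70 mm from the middle of the end blocks.
- mark_2 (a point): Centre of one of the four round marks (60 mm across, cork disc with a dark rim, flush: bottles stand on it as on a plain board) on the pine board (460 x 90 x 12 mm, fixed, top 12 mm above the bench). Point at the board's top surface; y axis along the row of marks, z up. The marks lie in a row 95 mm apart, numbered 1 to 4 along the board's +y; mark 2 is next to mark 1. The end marks' centres are about 70 mm from the middle of the end blocks.
- mark_3 (a point): Centre of one of the four round marks (60 mm across, cork disc with a dark rim, flush: bottles stand on it as on a plain board) on the pine board (460 x 90 x 12 mm, fixed, top 12 mm above the bench). Point at the board's top surface; y axis along the row of marks, z up. The marks lie in a row 95 mm apart, numbered 1 to 4 along the board's +y; mark 3 is next to mark 4. The end marks' centres are about 70 mm from the middle of the end blocks.
- mark_4 (a point): Centre of one of the four round marks (60 mm across, cork disc with a dark rim, flush: bottles stand on it as on a plain board) on the pine board (460 x 90 x 12 mm, fixed, top 12 mm above the bench). Point at the board's top surface; y axis along the row of marks, z up. The marks lie in a row 95 mm apart, numbered 1 to 4 along the board's +y; mark 4 is the one at the +y end. The end marks' centres are about 70 mm from the middle of the end blocks.
- mug_mid (a point): White mug with green bands, 86 mm across, 95 mm high, with a handle; a bystander that stays where it is. Position = centre of the mug, half-way up.
Not all that is in view belongs to the job. Leave any purple or yellow look-alike of the part that bears red_jar_mid alone.

How it is judged:
By the outcome, as a careful person would: the job done as asked, in the order asked, and still so for the second after the job is handed in, with the robot touching nothing.
It also fails if it takes over 120 s, if anything falls off the work surface, if the arm or the gripper's body presses on something with over 40 N, if the wrist force passes 120 N, or if a joint passes its speed limit or range.

## Robot

A 7-joint arm with a two-finger parallel gripper is mounted at the origin on a cart in front of the work surface, level with it; the furniture and walls round the work are solid. World frame = base frame: x ahead of the robot, y to its left, z up, the work surface at z = 0. Lengths are in m, angles in rad, forces in N, time in s.
With the tool pointing down it reaches from about 0.35 to 0.9 m from the base axis. Payload 7.2 kg.
Tool frame: the origin (TCP) lies at the very end of the fingers, on their centre line; the grasp point (between the pads) lies manip.hold_point_z behind it (manip.hold_point_z is the distance from the TCP to the grasp point, in m); z points along the fingers, y is the direction in which the jaws open and shut (so a half turn about z gives the same grasp; the last joint's range is limited). The gripper opens to 88 mm and grips with 3 to 60 N. Pads are 20 mm wide; open, the fingers measure 115 mm over their backs; the gripper's body (75 mm by 178 mm) begins 61 mm behind the grasp point.
Start: joints at [-1.203, 0.411, -0.013, 1.596, 0.006, 1.134, -0.082], TCP at [0.264, 0.567, 0.223] pointing down, gripper open.
Joint ranges: [-2.95, 2.95], [-0.29, 1.99], [-1.47, 1.44], [0.14, 2.54], [-1.03, 4.17], [0.13, 1.85], [-2.86, 2.86]. Speed limits (rad/s): [2.39, 2.39, 3.01, 3.01, 3.14, 3.14, 3.14].

## Interface

Orientations are given as a rotation vector (axis times angle).
In Python, from bench import manip gives the robot as it stands.
- The arm moves only by the tool drive_tool, never from a script. Its argument "series" is a list of rows, each a list of 7 numbers: the shift along the tool's x, y, z in m, then the turn, a rotation vector about the tool's x, y, z in degrees, then the opening, from -1 (shut) to 1 (fully open), so that 0 is half open. In form: [[tx, ty, tz, rx, ry, rz, fingers], ...]. A call has 1 to 20 rows; each row shifts and turns the commanded pose from where the row before left it, along the tool's axes as they then stand; what a row does not reach is not made up. A row lasts 1/8 s, in which the tool goes at most 62.5 mm and 10.7 degrees, less where a joint would pass 70% of its speed; a pose out of reach is approached as far as the arm can. A call is refused whole if a number of a shift passes 0.0625 or a number of a turn 10.7, either way. A call with a gripper value outside its range is refused whole. The fingers move at their own pace and stop on an object; the grip force is fixed at half the most. Time passes only in rows, so rows that do not move let the fingers close. It gives the time, the measured TCP pose, the force and the opening at its end, in the units of the state.
- manip.sense(): the state, without advancing time (a new reading comes with each control period).
- manip.snapshot(name): name is "side" or "top"; returns the picture (420x560x3 uint8, blue, green, red); there is no depth.
- manip.camera_model(name): a dict with "fx", "fy", "cx", "cy" (pixels), "k1" (the pictures are not rectified: a ray, as slopes to the right and down, at radius r is drawn at 1 + k1 r^2 times it, then the intrinsics apply), "view" (4x4, takes a point from world to camera coordinates). Camera axes: x right, y down, z forward; pixel columns grow to the right and rows downward; lengths in m; the calibration is good to about 2 mm. A picture is of the moment at which its call begins. camera_model takes no time and is no camera call.
- manip.finish_job(): hands the job in, once; it reports no verdict.
The state is a dict: "time": time; "q": joint angles; "joint_vel": joint speeds; "joint_torque": joint torques, N m; "tcp_pos": TCP position; "tcp_rot": TCP orientation; "force": force on the tool from outside, world axes, zero at the start; "moment": the same for the moment, N m; "grip_width": finger opening in m.
Only numpy, scipy, OpenCV 4.12 (cv2) and the standard library are available. Lean on these libraries where they do the work, as an engineer would, in place of code of your own. Each camera call takes 0.05 s, during which the arm holds its last target. There are 200 camera calls.

## Working session

There is one attempt and no reset: what is moved stays moved. The work goes in short steps, Python scripts to look and compute and a tool call to move; the robot and the scene stay as the last step left them, time stands still between calls to the robot, and variables do not carry over. Pictures are saved under pics/ and viewed, about 12 in all and at most 16, crops included, and the job is handed in when it is done.

Besides the shell and the picture viewer there is one more tool, called after "Emit:" in YAML: its name, and indented under it one key for each argument. drive_tool: Moves the arm, as the interface text tells. Its arguments: {"type":"object","properties":{"series":{"type":"array"}},"required":["series"]}

```bash
mkdir -p pics; ls; python3 - <<'E'
from bench import manip
import cv2
for n in("side","top"):
    cv2.imwrite(f"pics/{n}0.png",manip.snapshot(n)); c=manip.camera_model(n); print(n,c)
print(manip.sense(), manip.hold_point_z)
E
```

```text
pics
side {'fx': 468.8729053403439, 'fy': 468.8729053403439, 'cx': 270.33913486270933, 'cy': 208.4240844554696, 'k1': -0.14835524211971615, 'view': array([[-9.99528205e-01, -2.47690403e-02, -1.81620990e-02,
         5.35064304e-01],
       [ 4.23803441e-04,  5.80145776e-01, -8.14512553e-01,
         1.57068398e-02],
       [ 3.07113593e-02, -8.14135967e-01, -5.79861569e-01,
         1.30347805e+00],
       [ 0.00000000e+00,  0.00000000e+00,  0.00000000e+00,
         1.00000000e+00]])}
top {'fx': 540.1180470068773, 'fy': 540.1180470068773, 'cx': 279.10107367095964, 'cy': 205.58366327312083, 'k1': -0.1880221829795631, 'view': array([[-0.45197759, -0.89201401, -0.00522144,  0.33225262],
       [-0.86928083,  0.44175723, -0.22181387,  0.42452435],
       [ 0.20016769, -0.095716  , -0.97507504,  1.47979134],
       [ 0.        ,  0.        ,  0.        ,  1.        ]])}
{'time': 0.1, 'q': array([-1.20321258,  0.41180877, -0.01269567,  1.59692622,  0.00560661,
        1.13432334, -0.08223446]), 'joint_vel': array([ 1.79640358e-04, -1.78635248e-03,  5.30977081e-04, -1.50990164e-03,
       -1.55860425e-05,  3.40220558e-04,  6.55358925e-04]), 'joint_torque': array([ 3.16016631e-03, -5.89099896e+01,  6.44052085e-01, -2.91707647e+01,
       -5.37274685e-02,  1.45828823e-02,  3.80622134e-05]), 'tcp_pos': array([0.26368213, 0.56616061, 0.22191419]), 'tcp_rot': array([-6.79115672e-01, -3.06710962e+00,  2.22473122e-03]), 'force': array([ 0.63971984,  0.32009246, -0.22978069]), 'moment': array([-0.0259629 ,  0.00071543,  0.04067071]), 'grip_width': 0.08757682204700686} 0.0187
```

View pics/side0.png

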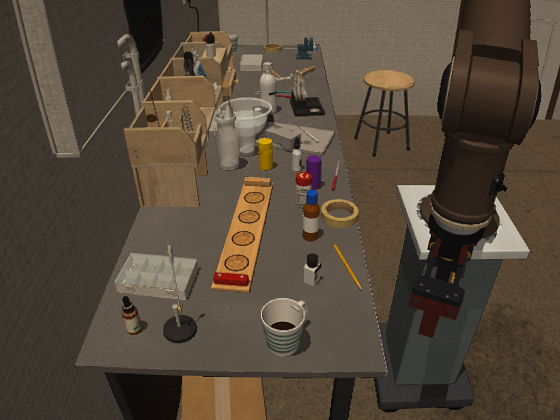

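View pics/top0.png

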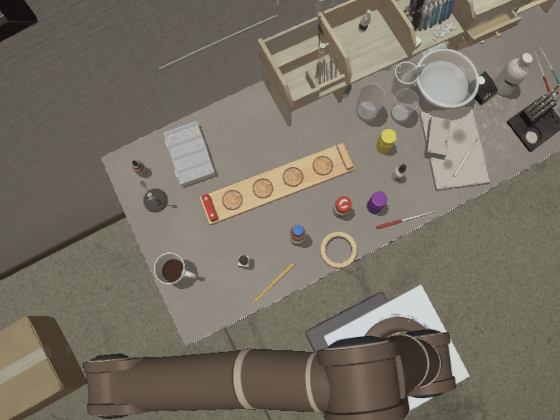

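The side view shows the board with the red block at its near (+y) end at (231,279), so tallest goes to mark 4.

Candidates (side px / top px):
- **Tall bottle:** amber with blue cap (311,215)/(298,235), against the amber dropper bottle (131,316).
- **Spray bottle:** (296,155)/(400,172), against the white bottles at (267,85) and (228,140).
- **Jar:** red lid (304,188)/(343,205), against the purple jar (314,172) and the yellow jar (265,153).
- **Flask:** (312,268)/(244,261).

The mug is at (283,327). I'll check these choices in one close crop.

```bash
python3 - <<'E'
import cv2,numpy as np
s=cv2.imread("pics/side0.png");t=cv2.imread("pics/top0.png")
a=cv2.resize(s[130:300,210:370],None,fx=3.5,fy=3.5,interpolation=cv2.INTER_CUBIC)[:600]
b=cv2.resize(t[150:280,225:425],(400,260),interpolation=cv2.INTER_CUBIC)
cv2.imwrite("pics/c1.png",cv2.resize(s[130:300,200:390],(760,600*680//680),interpolation=cv2.INTER_CUBIC) if 0 else cv2.resize(s[140:290,205:365],(640,600),interpolation=cv2.INTER_CUBIC))
cv2.imwrite("pics/c2.png",cv2.resize(t[140:290,195:415],(792,540),interpolation=cv2.INTER_CUBIC))
E
```

```text
(no output)
```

View pics/c1.png

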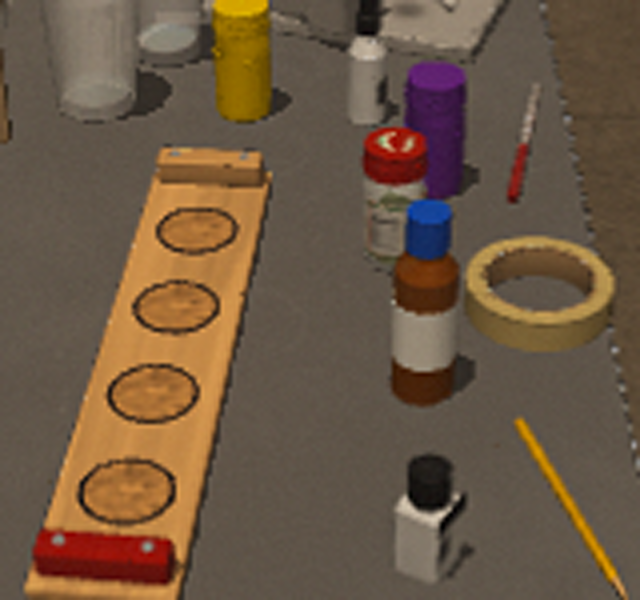

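View pics/c2.png

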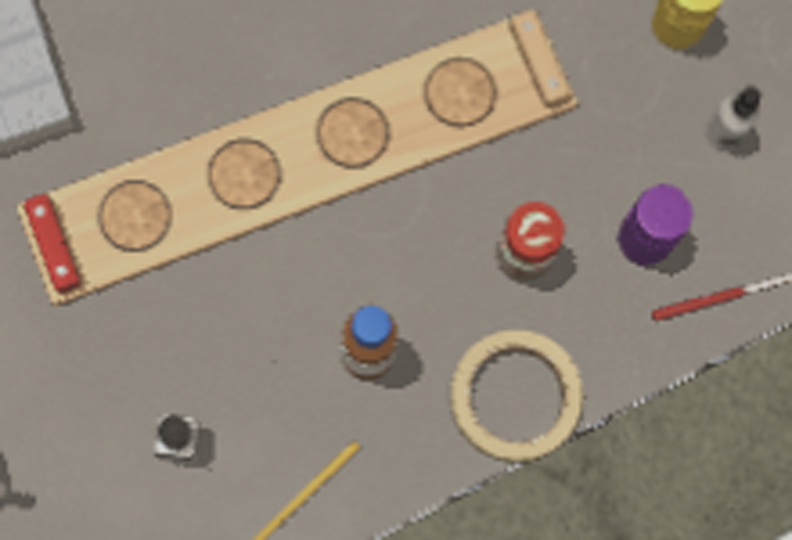

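The crops show all four targets clearly: blue-cap amber at c1 (429,300), red-lid jar (395,190), spray (367,80) and flask (425,520). The marks are four ellipses, and the red block is at the near end. Next I'll triangulate.

```bash
cat > h.py <<'E'
import cv2,numpy as np
from bench import manip
def undist(n,p):
    c=manip.camera_model(n);K=np.array([[c['fx'],0,c['cx']],[0,c['fy'],c['cy']],[0,0,1]])
    return cv2.undistortPoints(np.array(p,float).reshape(-1,1,2),K,np.array([c['k1'],0,0,0,0]))[:,0]
def ray(n,p):
    V=manip.camera_model(n)['view'];R=V[:3,:3];o=-R.T@V[:3,3]
    return o,np.array([R.T@[u,v,1] for u,v in undist(n,p)])
def plane(n,p,z):
    o,d=ray(n,p);return o+d*((z-o[2])/d[:,2])[:,None]
def tri(ps,pt):
    o1,d1=ray('side',[ps]);o2,d2=ray('top',[pt]);A=np.c_[d1[0],-d2[0]]
    s=np.linalg.lstsq(A,o2-o1,rcond=None)[0];a,b=o1+s[0]*d1[0],o2+s[1]*d2[0]
    return (a+b)/2,np.linalg.norm(a-b)
def proj(n,X):
    c=manip.camera_model(n);V=c['view'];K=np.array([[c['fx'],0,c['cx']],[0,c['fy'],c['cy']],[0,0,1]])
    return cv2.projectPoints(np.array(X,float).reshape(-1,1,3),cv2.Rodrigues(V[:3,:3])[0],V[:3,3],K,np.array([c['k1'],0,0,0,0]))[0][:,0]
def blob(im,mask,seed,r):
    m=np.zeros_like(mask);x,y=map(int,seed);m[y-r:y+r+1,x-r:x+r+1]=mask[y-r:y+r+1,x-r:x+r+1]
    n,l,s,c=cv2.connectedComponentsWithStats(m)
    k=min(range(1,n),key=lambda i:np.hypot(*(c[i]-seed))-.1*s[i,4]**.5);return s[k],c[k]
E
python3 - <<'E'
from h import *
I={n:cv2.imread(f"pics/{n}0.png") for n in('side','top')}
marks={'side':[(196,231),(175,306),(153,394),(127,491)],'top':[(460,91),(353,132),(244,173),(134,215)]}
P={}
for n in I:
    g=cv2.cvtColor(I[n],cv2.COLOR_BGR2GRAY).astype(np.uint8); out=[]
    for x,y in marks[n]:
        s=((205+x/4,140+y/4) if n=='side' else (195+x/3.6,140+y/3.6))
        # darkest pixel along radial directions -> ellipse
        G=cv2.GaussianBlur(cv2.resize(g,None,fx=4,fy=4,interpolation=cv2.INTER_CUBIC),(0,0),1.5)
        a,b=((11,6.5) if n=='side' else (10.2,10)); pts=[]
        for t in np.linspace(0,2*np.pi,60,endpoint=False):
            k=np.linspace(.7,1.3,40);q=np.c_[s[0]+a*k*np.cos(t),s[1]+b*k*np.sin(t)]
            v=cv2.remap(G,(4*q[:,0]+1.5).astype(np.float32)[None],(4*q[:,1]+1.5).astype(np.float32)[None],1)[0];pts.append(q[v.argmin()])
        e=cv2.fitEllipse(np.array(pts,np.float32));out.append(e[0]);print(n,np.round(e[0],1),np.round(e[1],1),np.round(plane(n,[e[0]],.012)[0],4))
    P[n]=out
for a,b in zip(P['side'],P['top']):print('mark tri',np.round(tri(a,b),4) if 0 else [np.round(v,4) for v in tri(a,b)])
h={n:cv2.cvtColor(I[n],cv2.COLOR_BGR2HSV) for n in I}
col=dict(blue=((100,120,60),(125,255,255)),dark=((0,0,0),(180,255,50)),dark2=((0,0,0),(180,255,60)))
seeds=[('tall','blue','side',(312,195),12),('tall','blue','top',(298,231),12),('flask','dark','side',(312,260),12),('flask','dark','top',(243,260),8),('spray','dark','side',(297,143),9),('spray','dark','top',(402,168),8)]
for o,c,n,s,r in seeds:
    print(o,n,blob(I[n],cv2.inRange(h[n],*[np.array(k) for k in col[c]]),s,r))
for n,s,r in(('side',(304,180),15),('top',(344,204),14)):
    m=cv2.inRange(h[n],(0,120,60),(8,255,255))|cv2.inRange(h[n],(172,120,60),(180,255,255));print('jar',n,blob(I[n],m,s,r))
for nm,a,b in(('flask',(312.5,256.8),(243.3,260)),('tall',(312.3,192.8),(298.3,230)),('jar',(304,175.3),(343.9,203.6)),('spray',(297.2,138.5),(402.5,167))):print(nm,[np.round(v,4) for v in tri(a,b)])
E
```

```text
side [253.7 197.2] [10.6 19.1] [ 0.5853 -0.0674  0.012 ]
side [248.6 216.3] [12.  20.3] [0.5944 0.0268 0.012 ]
side [242.8 237.9] [13.7 21.6] [0.6037 0.1215 0.012 ]
side [236.3 262.4] [15.3 23.3] [0.6128 0.2162 0.012 ]
top [322.4 165.2] [18.  18.8] [ 0.5875 -0.0687  0.012 ]
top [292.5 176.5] [18.3 18.9] [0.5967 0.0259 0.012 ]
top [262.4 188. ] [18.4 19. ] [0.6057 0.1204 0.012 ]
top [231.9 199.5] [18.6 19. ] [0.6148 0.2149 0.012 ]
mark tri [array([ 0.5865, -0.0686,  0.0115]), np.float64(0.0023)]
mark tri [array([0.5955, 0.026 , 0.0118]), np.float64(0.0023)]
mark tri [array([0.6048, 0.1204, 0.0115]), np.float64(0.002)]
mark tri [array([0.6139, 0.2149, 0.0112]), np.float64(0.002)]
tall side (array([307, 190,  11,  15, 142], dtype=int32), array([311.6056338 , 196.58450704]))
tall top (array([293, 225,  10,  10,  80], dtype=int32), array([297.575 , 229.8375]))
flask side (array([307, 254,  11,  14, 129], dtype=int32), array([311.88372093, 260.01550388]))Traceback (most recent call last):
  File "<stdin>", line 22, in <module>
  File "h.py", line 21, in blob
    k=min(range(1,n),key=lambda i:np.hypot(*(c[i]-seed))-.1*s[i,4]**.5);return s[k],c[k]
ValueError: min() iterable argument is empty
```

```bash
python3 - <<'E'
from h import *
I={n:cv2.imread(f"pics/{n}0.png") for n in('side','top')}
h={n:cv2.cvtColor(I[n],cv2.COLOR_BGR2HSV) for n in I}
for n,s,r in(('side',(304,180),15),('top',(344,204),14)):
    m=cv2.inRange(h[n],(0,120,60),(8,255,255))|cv2.inRange(h[n],(172,120,60),(180,255,255));print('jar',n,blob(I[n],m,s,r))
for n,s,r in(('top',(243,260),9),('side',(297,145),12),('top',(402,168),9)):
  for t in (60,80): 
    try:print(n,t,blob(I[n],cv2.inRange(h[n][:,:,2],0,t),s,r))
    except Exception as e:print(e)
f=lambda x,y:(204.6+x/4,139.6+y/4); g=lambda x,y:(194.64+x/3.6,139.64+y/3.6)
for nm,a,b in(('flask',f(430,467),g(174,430)),('tall',f(429,211),g(372,324)),('jar',f(396,140),g(536,229)),('spray',(296.9,138.5),g(749,98))):print(nm,np.round(a,1),np.round(b,1),[np.round(v,4) for v in tri(a,b)])
# foot/label: back-projection of body foot
E
```

```text
jar side (array([296, 172,  16,  15, 185], dtype=int32), array([303.31891892, 178.89189189]))
jar top (array([335, 196,  17,  17, 169], dtype=int32), array([343.14201183, 204.4852071 ]))
top 60 (array([245, 262,   2,   2,   2], dtype=int32), array([245.5, 262.5]))
top 80 (array([239, 256,   9,   9,  57], dtype=int32), array([243.05263158, 259.77192982]))
side 60 (array([294, 137,   7,  12,  64], dtype=int32), array([296.671875, 142.953125]))
side 80 (array([288, 135,  14,  14, 109], dtype=int32), array([295.40366972, 142.47706422]))
top 60 (array([399, 165,   7,   7,  35], dtype=int32), array([402.05714286, 168.14285714]))
top 80 (array([399, 165,   7,   8,  42], dtype=int32), array([402.14285714, 168.21428571]))
flask [312.1 256.4] [243.  259.1] [array([0.4338, 0.2624, 0.0733]), np.float64(0.0023)]
tall [311.8 192.4] [298.  229.6] [array([0.4289, 0.0983, 0.1386]), np.float64(0.0022)]
jar [303.6 174.6] [343.5 203.3] [array([ 0.4433, -0.0512,  0.0988]), np.float64(0.0021)]
spray [296.9 138.5] [402.7 166.9] [array([ 0.4577, -0.2459,  0.1117]), np.float64(0.002)]
```

Both views agree: the marks triangulate to z≈0.0115 with 95 mm spacing, and the bottle tops come out at 73, 139, 99 and 112 mm. I'll turn the jaws square to the board and go above the tall bottle.

Emit:
drive_tool:
  series:
    - [0,0,0,0,0,8.8,1]
    - [0,0,0,0,0,8.8,1]
    - [0,0,0,0,0,8.8,1]
    - [0,0,0,0,0,8.8,1]
    - [0,0,0,0,0,8.8,1]
    - [0,0,0,0,0,8.8,1]
    - [0,0,0,0,0,8.8,1]
    - [0,0,0,0,0,8.8,1]
    - [-0.041,0.019,0,0,0,0,1]
    - [-0.041,0.019,0,0,0,0,1]
    - [-0.041,0.019,0,0,0,0,1]
    - [-0.041,0.019,0,0,0,0,1]
    - [-0.041,0.019,0,0,0,0,1]
    - [-0.041,0.019,0,0,0,0,1]
    - [-0.041,0.019,0,0,0,0,1]
    - [-0.041,0.019,0,0,0,0,1]
    - [-0.041,0.019,0,0,0,0,1]
    - [-0.041,0.019,0,0,0,0,1]
    - [-0.041,0.019,0,0,0,0,1]
    - [0,0,0,0,0,0,1]

```text
time: 2.6
tcp_pos: [0.4303, 0.0948, 0.2227]
tcp_rot: [2.329, 2.108, -0.0]
force: [-0.8, 1.6, -0.5]
grip_width: 0.0881
```

Emit:
drive_tool:
  series:
    - [0.0034,-0.0017,0.022,0,0,0,1]
    - [0,0,0.022,0,0,0,1]
    - [0,0,0.022,0,0,0,1]
    - [0,0,0.022,0,0,0,1]
    - [0,0,0.022,0,0,0,1]
    - [0,0,0.022,0,0,0,1]
    - [0,0,0.023,0,0,0,1]
    - [0,0,0,0,0,0,1]

```text
time: 3.6
tcp_pos: [0.4269, 0.1019, 0.0664]
tcp_rot: [-2.321, -2.115, 0.005]
force: [0.1, 0.4, -0.1]
grip_width: 0.0875
```

Emit:
drive_tool:
  series:
    - [0,0,0,0,0,0,-1]
    - [0,0,0,0,0,0,-1]
    - [0,0,0,0,0,0,-1]
    - [0,0,0,0,0,0,-1]
    - [0,0,0,0,0,0,-1]
    - [0,0,0,0,0,0,-1]

```text
time: 4.35
tcp_pos: [0.4285, 0.1016, 0.0678]
tcp_rot: [2.323, 2.115, 0.0]
force: [-0.3, 0.1, 1.3]
grip_width: 0.0415
```

```bash
cat >> h.py <<'E'
def shift(x,y,z):
    s=manip.sense();R=cv2.Rodrigues(np.array(s['tcp_rot']))[0]
    print('t %.1f'%s['time'],'tool shift',np.round(R.T@(np.array([x,y,z])-s['tcp_pos']),4),'pos',np.round(s['tcp_pos'],4),'w',round(s['grip_width'],4),'F',np.round(s['force'],1),'R\n',np.round(R,3))
E
python3 -c "
from h import *
shift(.6139,.2149,.080)"
```

```text
t 4.3 tool shift [ 0.1302  0.174  -0.0122] pos [0.4285 0.1016 0.0678] w 0.0415 F [-0.3  0.1  1.3] R
 [[ 0.094  0.996  0.   ]
 [ 0.996 -0.094  0.   ]
 [ 0.     0.    -1.   ]]
```

Gripped at 41.5 mm. I'll lift and carry to above mark 4.

Emit:
drive_tool:
  series:
    - [0,0,-0.02,0,0,0,-1]
    - [0,0,-0.025,0,0,0,-1]
    - [0,0,-0.025,0,0,0,-1]
    - [0.026,0.0348,0,0,0,0,-1]
    - [0.026,0.0348,0,0,0,0,-1]
    - [0.026,0.0348,0,0,0,0,-1]
    - [0.026,0.0348,0,0,0,0,-1]
    - [0.026,0.0348,0,0,0,0,-1]
    - [0,0,0,0,0,0,-1]
    - [0,0,0,0,0,0,-1]

```text
time: 5.6
tcp_pos: [0.6128, 0.2138, 0.1368]
tcp_rot: [-2.323, -2.114, 0.003]
force: [-0.3, -0.3, -1.0]
grip_width: 0.0415
```

```bash
python3 -c "
from h import *
shift(.6139,.2149,.080)
a=manip.snapshot('side');b=manip.snapshot('top')
s=a[100:300,180:340];t=b[130:270,150:320]
cv2.imwrite('pics/d1.png',np.hstack([cv2.resize(s,(400,500),interpolation=3),cv2.resize(t,(400,500*1),interpolation=3)[:,:]]))
"
```

```text
t 5.6 tool shift [0.0013 0.0011 0.0568] pos [0.6128 0.2138 0.1368] w 0.0415 F [-0.3 -0.3 -1. ] R
 [[ 0.094  0.996 -0.002]
 [ 0.996 -0.094 -0.001]
 [-0.001 -0.002 -1.   ]]
```

View pics/d1.png

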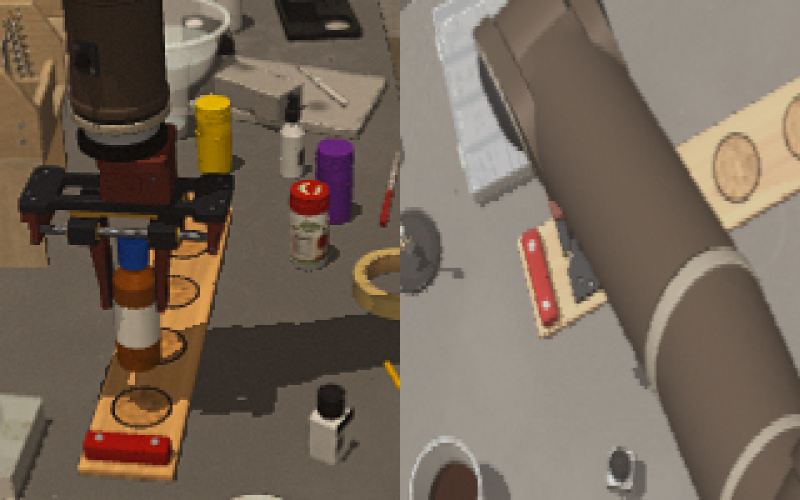

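The bottle hangs upright in the fingers at d1 (137,320), above mark 4 at (141,406). I'll check where its foot is against the TCP.

```bash
python3 -c "
from h import *
print(plane('side',[(180-.3+137.5/2.5,100-.3+369/2.5)],.0698), 'front edge; mark', plane('side',[(236.3,262.4)],.012))
print(proj('side',[[.6139,.2149,.0698]]))
"
```

```text
[[0.61195956 0.22749498 0.0698    ]] front edge; mark [[0.61273418 0.2160523  0.012     ]]
[[234.33831016 243.85435414]]
```

```bash
python3 -c "
from h import *
a=manip.snapshot('side')
for c in (233,235,237): print(c,a[236:256,c].tolist())
s0=cv2.imread('pics/side0.png'); print('bench'); 
for c in (310,312): print(c,s0[228:248,c].tolist())
"
```

```text
233 [[123, 144, 159], [129, 150, 162], [124, 143, 157], [23, 53, 95], [9, 35, 79], [13, 38, 77], [8, 37, 80], [11, 41, 85], [11, 39, 83], [6, 39, 82], [16, 46, 92], [9, 44, 92], [38, 83, 140], [78, 150, 213], [79, 145, 209], [77, 147, 208], [78, 148, 210], [74, 139, 201], [39, 67, 95], [27, 40, 59]]
235 [[123, 142, 157], [125, 144, 158], [126, 147, 159], [26, 58, 100], [8, 37, 84], [12, 42, 87], [11, 41, 87], [8, 35, 74], [13, 40, 80], [13, 40, 83], [14, 45, 88], [8, 37, 77], [21, 50, 87], [40, 74, 106], [41, 73, 108], [41, 73, 110], [40, 73, 109], [42, 75, 113], [39, 71, 106], [22, 40, 60]]
237 [[116, 135, 147], [116, 136, 148], [112, 131, 144], [3, 32, 77], [11, 38, 79], [8, 39, 78], [10, 38, 79], [3, 33, 73], [13, 36, 71], [11, 36, 73], [12, 37, 76], [13, 39, 77], [28, 59, 98], [44, 80, 115], [44, 78, 113], [43, 75, 112], [42, 77, 115], [41, 73, 108], [30, 53, 76], [20, 33, 46]]
bench
310 [[117, 138, 150], [116, 137, 149], [116, 136, 150], [119, 139, 152], [119, 137, 149], [0, 24, 65], [10, 32, 71], [7, 33, 71], [10, 35, 72], [10, 33, 70], [9, 36, 72], [11, 33, 70], [11, 35, 72], [33, 50, 77], [78, 88, 96], [75, 88, 97], [75, 87, 97], [74, 86, 96], [73, 84, 96], [73, 85, 94]]
312 [[116, 134, 147], [116, 134, 149], [115, 135, 149], [119, 139, 149], [111, 130, 142], [4, 27, 64], [12, 33, 69], [9, 33, 69], [11, 34, 69], [5, 30, 66], [12, 35, 71], [11, 33, 67], [10, 33, 69], [45, 62, 82], [76, 86, 96], [72, 84, 94], [73, 85, 93], [73, 84, 94], [74, 84, 94], [76, 86, 99]]
```

```bash
python3 -c "
from h import *
print(plane('side',[(311,241.0)],0)-[0,.021,0], plane('side',[(235,248.0)],.0698)-[0,.021,0], plane('side',[(235,248.0)],.0665)-[0,.021,0],plane('side',[(236.3,262.4)],.012))
"
```

```text
[[ 4.26349044e-01  9.79555194e-02 -1.11022302e-16]] [[0.61103794 0.2090225  0.0698    ]] [[0.61157943 0.20513204 0.0665    ]] [[0.61273418 0.2160523  0.012     ]]
```

Emit:
drive_tool:
  series:
    - [0.0056,0.0007,0,0,0,0,-1]
    - [0,0,0.02,0,0,0,-1]
    - [0,0,0.02,0,0,0,-1]
    - [0,0,0.01,0,0,0,-1]
    - [0,0,0.004,0,0,0,-1]
    - [0,0,0,0,0,0,-1]

```text
time: 6.5
tcp_pos: [0.6151, 0.22, 0.0834]
tcp_rot: [2.323, 2.115, -0.0]
force: [1.1, 0.1, -1.1]
grip_width: 0.0413
```

```bash
python3 -c "
from h import *
shift(.6151,.2193,.080)"
```

```text
t 6.5 tool shift [-0.0007  0.0001  0.0034] pos [0.6151 0.22   0.0834] w 0.0413 F [ 1.1  0.1 -1.1] R
 [[ 0.094  0.996 -0.   ]
 [ 0.996 -0.094 -0.   ]
 [-0.    -0.    -1.   ]]
```

Emit:
drive_tool:
  series:
    - [0,0,0.0015,0,0,0,-1]
    - [0,0,0.0015,0,0,0,-1]
    - [0,0,0,0,0,0,-1]

```text
time: 6.88
tcp_pos: [0.615, 0.2203, 0.0808]
tcp_rot: [-2.323, -2.115, -0.0]
force: [0.8, -0.5, -0.7]
grip_width: 0.0414
```

Emit:
drive_tool:
  series:
    - [0,0,0.001,0,0,0,-1]
    - [0,0,0.001,0,0,0,-1]
    - [0,0,0,0,0,0,-1]

```text
time: 7.25
tcp_pos: [0.6154, 0.2204, 0.0797]
tcp_rot: [-2.323, -2.115, -0.002]
force: [-1.7, -0.9, 6.4]
grip_width: 0.0413
```

Contact (6 N). I'll release, rise and go over to the spray bottle.

Emit:
drive_tool:
  series:
    - [0,0,0,0,0,0,0.4]
    - [0,0,0,0,0,0,0.4]
    - [0,0,0,0,0,0,0.4]
    - [0,0,-0.025,0,0,0,0.4]
    - [0,0,-0.035,0,0,0,0.4]
    - [0,0,-0.035,0,0,0,1]
    - [0,0,-0.035,0,0,0,1]
    - [-0.049,-0.0113,0,0,0,0,1]
    - [-0.049,-0.0113,0,0,0,0,1]
    - [-0.049,-0.0113,0,0,0,0,1]
    - [-0.049,-0.0113,0,0,0,0,1]
    - [-0.049,-0.0113,0,0,0,0,1]
    - [-0.049,-0.0113,0,0,0,0,1]
    - [-0.049,-0.0113,0,0,0,0,1]
    - [-0.049,-0.0113,0,0,0,0,1]
    - [-0.049,-0.0113,0,0,0,0,1]
    - [-0.04,-0.0113,0,0,0,0,1]
    - [0,0,0,0,0,0,1]

```text
time: 9.5
tcp_pos: [0.4557, -0.2515, 0.209]
tcp_rot: [2.329, 2.107, -0.001]
force: [0.1, -0.4, 0.1]
grip_width: 0.0877
```

```bash
python3 -c "
from h import *
shift(.4577,-.2459,.047)
a=manip.snapshot('side');b=manip.snapshot('top')
cv2.imwrite('pics/d2.png',np.hstack([cv2.resize(a[120:300,190:350],(400,450),interpolation=3),cv2.resize(b[130:270,190:330],(400,450),interpolation=3)]))
cv2.imwrite('pics/side2.png',a);cv2.imwrite('pics/top2.png',b)
"
```

```text
t 9.5 tool shift [0.006  0.0014 0.162 ] pos [ 0.4557 -0.2515  0.209 ] w 0.0877 F [ 0.1 -0.4  0.1] R
 [[ 0.1    0.995  0.   ]
 [ 0.995 -0.1   -0.001]
 [-0.001  0.    -1.   ]]
```

View pics/d2.png

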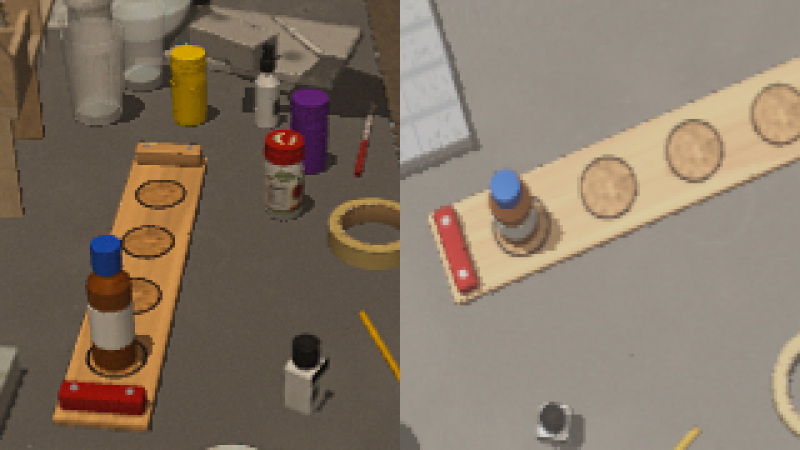

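```bash
python3 -c "
from h import *
b=cv2.imread('pics/top2.png');h=cv2.cvtColor(b,cv2.COLOR_BGR2HSV)
s,c=blob(b,cv2.inRange(h,(100,120,60),(125,255,255)),(227,186),12);print(s,c,plane('top',[c],.150))
print(tri((232.1,216.5),(226.8,186.0)),tri((232.1,216.5),c))
a=cv2.imread('pics/side2.png');print(a[256:274,234:236].tolist())
"
```

```text
[222 183  10  10  73] [226.34246575 187.7260274 ] [[0.61528397 0.21738857 0.15      ]]
(array([0.61626477, 0.21445088, 0.15069628]), np.float64(0.0049293096710047776)) (array([0.61404038, 0.21748554, 0.15231675]), np.float64(0.0011365787564330692))
[[[114, 136, 147], [111, 132, 144]], [[116, 135, 150], [114, 133, 146]], [[118, 135, 148], [116, 134, 147]], [[106, 124, 138], [107, 125, 141]], [[25, 51, 88], [16, 44, 83]], [[9, 32, 73], [11, 36, 72]], [[11, 35, 73], [10, 34, 73]], [[12, 37, 75], [13, 33, 73]], [[6, 33, 73], [9, 35, 74]], [[8, 32, 73], [13, 36, 74]], [[7, 35, 73], [11, 35, 73]], [[5, 31, 70], [9, 32, 71]], [[25, 60, 104], [22, 52, 96]], [[48, 93, 143], [40, 79, 125]], [[33, 51, 69], [35, 56, 82]], [[49, 87, 124], [49, 89, 128]], [[61, 121, 176], [70, 137, 192]], [[40, 74, 144], [54, 109, 175]]]
```

Tall bottle stands on mark 4, about 2 mm off centre. Now the spray bottle.

Emit:
drive_tool:
  series:
    - [0.006,0.0014,0.025,0,0,0,1]
    - [0,0,0.025,0,0,0,1]
    - [0,0,0.025,0,0,0,1]
    - [0,0,0.025,0,0,0,1]
    - [0,0,0.025,0,0,0,1]
    - [0,0,0.025,0,0,0,1]
    - [0,0,0.012,0,0,0,1]
    - [0,0,0,0,0,0,1]

```text
time: 10.6
tcp_pos: [0.4594, -0.2414, 0.0461]
tcp_rot: [-2.321, -2.115, 0.001]
force: [-0.8, 0.4, 0.5]
grip_width: 0.0881
```

Emit:
drive_tool:
  series:
    - [0,0,0,0,0,0,-1]
    - [0,0,0,0,0,0,-1]
    - [0,0,0,0,0,0,-1]
    - [0,0,0,0,0,0,-1]
    - [0,0,0,0,0,0,-1]
    - [0,0,0,0,0,0,-1]
    - [0,0,0,0,0,0,-1]

```text
time: 11.48
tcp_pos: [0.4594, -0.2423, 0.0466]
tcp_rot: [-2.323, -2.115, 0.0]
force: [-0.1, -1.2, 0.6]
grip_width: 0.0301
```

```bash
python3 -c "
from h import *
shift(.6048,.1204,.047)
a=cv2.imread('pics/side2.png')
for c in (294,296,298):print(a[160:176,c].mean(1).round().tolist())
b=cv2.imread('pics/top0.png');h=cv2.cvtColor(b,cv2.COLOR_BGR2HSV)
print(plane('top',[(402.1,168.2)],.113),plane('top',[(402.1,168.2)],.1),'tall ref',plane('top',[(297.58,229.84)],.14),'jar',plane('top',[(343.14,204.49)],.097),'flask',plane('top',[(243.05,259.77)],.075))
"
```

```text
t 11.5 tool shift [ 0.3747  0.1109 -0.0004] pos [ 0.4594 -0.2423  0.0466] w 0.0301 F [-0.1 -1.2  0.6] R
 [[ 0.094  0.996 -0.   ]
 [ 0.996 -0.094  0.   ]
 [ 0.    -0.    -1.   ]]
[120.0, 120.0, 120.0, 118.0, 115.0, 115.0, 114.0, 116.0, 118.0, 117.0, 122.0, 77.0, 82.0, 80.0, 80.0, 78.0]
[122.0, 121.0, 122.0, 122.0, 120.0, 120.0, 120.0, 121.0, 122.0, 124.0, 124.0, 80.0, 81.0, 79.0, 72.0, 65.0]
[114.0, 110.0, 110.0, 111.0, 110.0, 105.0, 110.0, 112.0, 112.0, 112.0, 117.0, 55.0, 82.0, 63.0, 57.0, 68.0]
[[ 0.45589622 -0.24222555  0.113     ]] [[ 0.45801973 -0.24671783  0.1       ]] tall ref [[0.42976321 0.09940895 0.14      ]] jar [[ 0.44209654 -0.04913082  0.097     ]] flask [[0.43289668 0.26284958 0.075     ]]
```

Emit:
drive_tool:
  series:
    - [0,0,-0.02,0,0,0,-1]
    - [0,0,-0.025,0,0,0,-1]
    - [0,0,-0.03,0,0,0,-1]
    - [0.0417,0.0123,0,0,0,0,-1]
    - [0.0417,0.0123,0,0,0,0,-1]
    - [0.0417,0.0123,0,0,0,0,-1]
    - [0.0417,0.0123,0,0,0,0,-1]
    - [0.0417,0.0123,0,0,0,0,-1]
    - [0.0417,0.0123,0,0,0,0,-1]
    - [0.0417,0.0123,0,0,0,0,-1]
    - [0.0417,0.0123,0,0,0,0,-1]
    - [0.0417,0.0123,0,0,0,0,-1]
    - [0,0,0.02,0,0,0,-1]
    - [0,0,0.02,0,0,0,-1]
    - [0,0,0,0,0,0,-1]

```text
time: 13.35
tcp_pos: [0.603, 0.1191, 0.0795]
tcp_rot: [-2.324, -2.112, 0.006]
force: [0.2, -0.6, -0.1]
grip_width: 0.0299
```

```bash
python3 -c "
from h import *
shift(.6048,.1204,.060)
print(plane('side',[(296,170.5)],0)-[0,.0155,0])
a=manip.snapshot('side');cv2.imwrite('pics/side3.png',a)
cv2.imwrite('pics/d3.png',cv2.resize(a[150:280,190:310],(480,520),interpolation=3))
"
```

```text
t 13.3 tool shift [0.0015 0.0018 0.0195] pos [0.603  0.1191 0.0795] w 0.0299 F [ 0.2 -0.6 -0.1] R
 [[ 0.096  0.995 -0.004]
 [ 0.995 -0.096 -0.002]
 [-0.002 -0.004 -1.   ]]
[[ 0.45833605 -0.25396836  0.        ]]
```

View pics/d3.png

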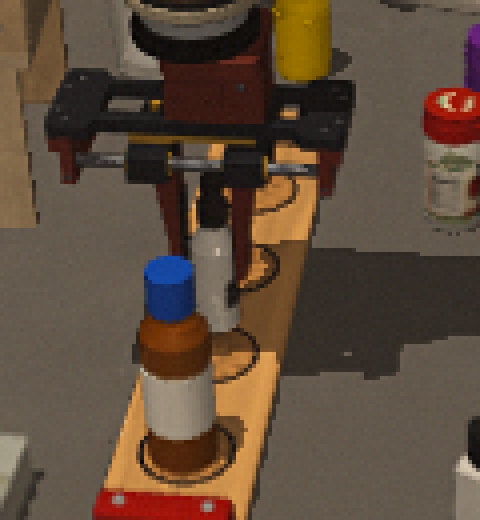

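```bash
python3 -c "
from h import *
a=cv2.imread('pics/side3.png')
for c in (243,245,247):print(a[226:242,c].tolist())
for r in (231.5,232.5,233.5):print(plane('side',[(244,r)],.0325)-[0,.0155,0])
print(plane('side',[(242.8,237.9)],.012))
"
```

```text
[[99, 115, 125], [104, 118, 128], [101, 116, 127], [102, 116, 126], [100, 114, 124], [107, 121, 131], [104, 120, 129], [36, 52, 67], [25, 45, 71], [31, 56, 86], [34, 62, 92], [36, 72, 109], [38, 71, 110], [76, 130, 186], [63, 112, 164], [59, 95, 132]]
[[105, 123, 135], [104, 119, 132], [109, 126, 138], [106, 121, 134], [107, 125, 137], [109, 126, 138], [111, 123, 137], [25, 43, 63], [24, 50, 79], [27, 52, 84], [33, 58, 89], [35, 69, 105], [33, 66, 100], [52, 107, 164], [54, 110, 168], [57, 122, 183]]
[[30, 36, 41], [80, 94, 104], [94, 107, 119], [94, 107, 117], [95, 109, 118], [97, 107, 119], [69, 87, 105], [24, 49, 79], [27, 50, 80], [28, 55, 86], [26, 51, 80], [25, 51, 81], [34, 71, 110], [54, 116, 176], [57, 123, 185], [58, 123, 188]]
[[0.59952164 0.10492651 0.0325    ]]
[[0.59923126 0.10906449 0.0325    ]]
[[0.59894257 0.11317974 0.0325    ]]
[[0.60364612 0.12128029 0.012     ]]
```

Emit:
drive_tool:
  series:
    - [0.0102,0.002,0,0,0,0,-1]
    - [0,0,0.01,0,0,0,-1]
    - [0,0,0.007,0,0,0,-1]
    - [0,0,0,0,0,0,-1]

```text
time: 13.9
tcp_pos: [0.6071, 0.1307, 0.0638]
tcp_rot: [-2.323, -2.115, 0.002]
force: [-0.7, 0.2, -0.7]
grip_width: 0.03
```

```bash
python3 -c "
from h import *
shift(.6058,.1295,.058)
a=manip.snapshot('side')
for c in (243,245,247):print(a[232:250,c].mean(1).round().tolist())
g=a[236:240,228:262].mean((0,2)).round();print(g.tolist())
for r in (239.5,240.5,241.5,242.5):print(r,plane('side',[(244,r)],.015)-[0,.0155,0])
"
```

```text
t 13.9 tool shift [-0.0013 -0.0012  0.0058] pos [0.6071 0.1307 0.0638] w 0.03 F [-0.7  0.2 -0.7] R
 [[ 0.094  0.996 -0.001]
 [ 0.996 -0.094 -0.001]
 [-0.001 -0.001 -1.   ]]
[128.0, 128.0, 128.0, 129.0, 130.0, 130.0, 121.0, 120.0, 116.0, 61.0, 75.0, 105.0, 91.0, 57.0, 103.0, 99.0, 97.0, 86.0]
[32.0, 38.0, 44.0, 106.0, 109.0, 109.0, 111.0, 103.0, 49.0, 65.0, 124.0, 116.0, 85.0, 58.0, 143.0, 140.0, 143.0, 141.0]
[27.0, 47.0, 85.0, 87.0, 85.0, 86.0, 77.0, 56.0, 67.0, 127.0, 134.0, 119.0, 53.0, 120.0, 147.0, 144.0, 144.0, 143.0]
[50.0, 52.0, 53.0, 55.0, 58.0, 58.0, 56.0, 52.0, 49.0, 49.0, 43.0, 40.0, 38.0, 33.0, 47.0, 125.0, 120.0, 108.0, 94.0, 76.0, 56.0, 60.0, 64.0, 65.0, 62.0, 35.0, 33.0, 77.0, 78.0, 80.0, 78.0, 75.0, 68.0, 49.0]
239.5 [[0.59964933 0.11599626 0.015     ]]
240.5 [[0.59936553 0.12005091 0.015     ]]
241.5 [[0.59908334 0.1240839  0.015     ]]
242.5 [[0.59880274 0.12809541 0.015     ]]
```

Emit:
drive_tool:
  series:
    - [-0.001,-0.0015,0.003,0,0,0,-1]
    - [0,0,0.0015,0,0,0,-1]
    - [0,0,0.001,0,0,0,-1]
    - [0,0,0,0,0,0,-1]

```text
time: 14.45
tcp_pos: [0.6061, 0.1301, 0.0591]
tcp_rot: [-2.323, -2.115, -0.0]
force: [-0.1, 0.4, -0.2]
grip_width: 0.0302
```

Emit:
drive_tool:
  series:
    - [0,0,0.001,0,0,0,-1]
    - [0,0,0.001,0,0,0,-1]
    - [0,0,0,0,0,0,-1]

```text
time: 14.82
tcp_pos: [0.6066, 0.1302, 0.0585]
tcp_rot: [-2.323, -2.115, -0.002]
force: [-3.2, 0.2, 11.3]
grip_width: 0.0297
```

Emit:
drive_tool:
  series:
    - [0,0,-0.001,0,0,0,0.3]
    - [0,0,0,0,0,0,0.3]
    - [0,0,0,0,0,0,0.3]
    - [0,0,-0.025,0,0,0,0.3]
    - [0,0,-0.035,0,0,0,0.3]
    - [0,0,-0.035,0,0,0,1]
    - [0,0,-0.035,0,0,0,1]
    - [-0.039,-0.029,0,0,0,0,1]
    - [-0.039,-0.029,0,0,0,0,1]
    - [-0.039,-0.029,0,0,0,0,1]
    - [-0.039,-0.029,0,0,0,0,1]
    - [-0.039,-0.029,0,0,0,0,1]
    - [0,0,0,0,0,0,1]

```text
time: 16.45
tcp_pos: [0.4414, -0.0528, 0.1883]
tcp_rot: [-2.327, -2.109, -0.001]
force: [1.4, 0.5, -0.4]
grip_width: 0.088
```

```bash
python3 -c "
from h import *
shift(.4427,-.050,.065)
a=manip.snapshot('side');b=manip.snapshot('top')
cv2.imwrite('pics/side4.png',a);cv2.imwrite('pics/top4.png',b)
cv2.imwrite('pics/d4.png',np.hstack([cv2.resize(a[150:280,200:330],(400,400),interpolation=3),cv2.resize(b[130:270,210:350],(400,400),interpolation=3)]))
s0=cv2.imread('pics/side0.png')
for c in (299,301): print(s0[196:214,c].tolist())
"
```

```text
t 16.4 tool shift [0.0027 0.0011 0.1233] pos [ 0.4414 -0.0528  0.1883] w 0.088 F [ 1.4  0.5 -0.4] R
 [[ 0.098  0.995 -0.   ]
 [ 0.995 -0.098  0.001]
 [ 0.001 -0.    -1.   ]]
[[83, 95, 108], [77, 91, 103], [71, 83, 95], [75, 88, 99], [76, 90, 100], [74, 87, 98], [93, 110, 123], [66, 89, 105], [42, 62, 72], [68, 81, 87], [72, 83, 91], [45, 51, 61], [74, 87, 96], [71, 83, 95], [73, 84, 96], [74, 84, 96], [72, 84, 95], [72, 82, 92]]
[[96, 112, 126], [94, 109, 123], [90, 106, 118], [92, 106, 119], [92, 108, 120], [81, 95, 107], [90, 105, 119], [83, 102, 116], [37, 62, 66], [52, 77, 81], [73, 86, 93], [69, 79, 85], [67, 77, 88], [72, 83, 94], [71, 84, 94], [72, 85, 96], [72, 82, 94], [73, 83, 96]]
```

View pics/d4.png

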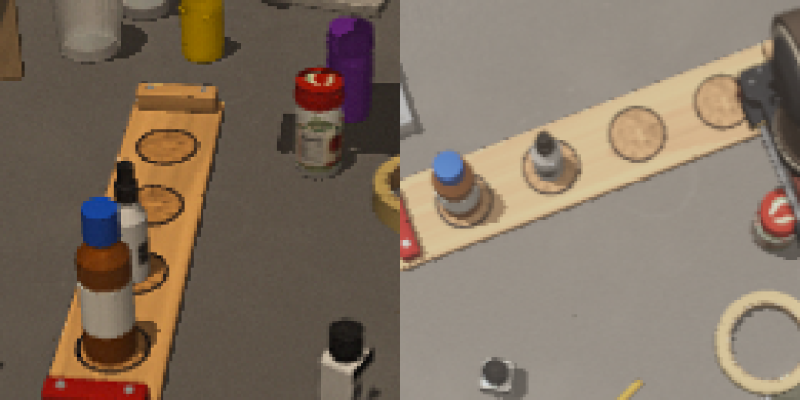

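```bash
python3 -c "
from h import *
a=cv2.imread('pics/side4.png')
for c in (302,304,306): print(a[198:214,c].tolist())
for r in (204.5,205.5,206.5):print(r,plane('side',[(303.5,r)],0)-[0,.021,0])
b=cv2.imread('pics/top4.png');h=cv2.cvtColor(b,cv2.COLOR_BGR2HSV);print(cv2.imread('pics/side4.png')[236:246,246:250].mean(2).tolist())
print(proj('side',[[.4427,-.0505+.021,0]]), proj('top',[[.6048,.1204,.126]]))
"
```

```text
[[91, 107, 119], [85, 103, 112], [88, 103, 116], [81, 98, 108], [84, 99, 107], [87, 105, 118], [44, 69, 74], [54, 79, 83], [68, 83, 91], [67, 76, 84], [46, 53, 62], [70, 82, 93], [72, 82, 92], [70, 80, 92], [70, 83, 94], [69, 82, 93]]
[[86, 103, 116], [86, 100, 114], [85, 101, 113], [90, 107, 119], [86, 102, 113], [87, 104, 120], [44, 65, 68], [53, 76, 79], [68, 81, 87], [68, 76, 83], [46, 55, 61], [70, 82, 92], [71, 82, 93], [71, 81, 92], [71, 81, 93], [69, 83, 94]]
[[67, 93, 113], [74, 97, 118], [77, 103, 118], [76, 100, 119], [67, 87, 110], [34, 47, 82], [31, 55, 62], [50, 71, 74], [65, 77, 82], [62, 72, 79], [70, 83, 93], [70, 81, 91], [70, 81, 91], [70, 81, 90], [71, 83, 92], [70, 81, 91]]
204.5 [[ 0.44051421 -0.06796119  0.        ]]
205.5 [[ 0.44067962 -0.06293126  0.        ]]
206.5 [[ 0.44084391 -0.05793165  0.        ]]
[[91.66666666666667, 87.66666666666667, 65.0, 50.0], [98.33333333333333, 85.66666666666667, 63.666666666666664, 54.666666666666664], [95.66666666666667, 86.66666666666667, 60.666666666666664, 58.333333333333336], [96.33333333333333, 80.66666666666667, 54.333333333333336, 72.33333333333333], [94.0, 77.66666666666667, 109.33333333333333, 119.66666666666667], [92.66666666666667, 119.33333333333333, 106.66666666666667, 98.0], [118.33333333333333, 126.33333333333333, 124.0, 101.33333333333333], [101.0, 109.0, 107.33333333333333, 54.666666666666664], [55.666666666666664, 47.0, 41.0, 87.33333333333333], [83.66666666666667, 111.0, 142.0, 137.33333333333334]]
[[302.93664652 207.9979087 ]] [[261.00789245 177.62021776]]
```

Both bottles are on their marks. The spray cap is within 1 px of its predicted position. Now the jar.

Emit:
drive_tool:
  series:
    - [0.0017,0.0012,0.02,0,0,0,1]
    - [0,0,0.025,0,0,0,1]
    - [0,0,0.025,0,0,0,1]
    - [0,0,0.025,0,0,0,1]
    - [0,0,0.028,0,0,0,1]
    - [0,0,0,0,0,0,1]

```text
time: 17.3
tcp_pos: [0.4443, -0.0481, 0.0635]
tcp_rot: [-2.32, -2.115, 0.006]
force: [-0.3, 0.3, 0.5]
grip_width: 0.0878
```

Emit:
drive_tool:
  series:
    - [0,0,0,0,0,0,-1]
    - [0,0,0,0,0,0,-1]
    - [0,0,0,0,0,0,-1]
    - [0,0,0,0,0,0,-1]
    - [0,0,0,0,0,0,-1]
    - [0,0,0,0,0,0,-1]

```text
time: 18.05
tcp_pos: [0.4451, -0.0488, 0.0654]
tcp_rot: [2.323, 2.115, 0.001]
force: [0.6, -0.2, 4.3]
grip_width: 0.0437
```

```bash
python3 -c "
from h import *
shift(.5955,.0260,.065)"
```

```text
t 18.1 tool shift [0.0886 0.1427 0.0005] pos [ 0.4451 -0.0488  0.0654] w 0.0437 F [ 0.6 -0.2  4.3] R
 [[ 0.094  0.996  0.   ]
 [ 0.996 -0.094  0.   ]
 [ 0.     0.    -1.   ]]
```

Emit:
drive_tool:
  series:
    - [0,0,-0.02,0,0,0,-1]
    - [0,0,-0.02,0,0,0,-1]
    - [0,0,-0.02,0,0,0,-1]
    - [0.0182,0.0286,0,0,0,0,-1]
    - [0.0182,0.0286,0,0,0,0,-1]
    - [0.0182,0.0286,0,0,0,0,-1]
    - [0.0182,0.0286,0,0,0,0,-1]
    - [0.0182,0.0286,0,0,0,0,-1]
    - [0,0,0.02,0,0,0,-1]
    - [0,0,0.01,0,0,0,-1]
    - [0,0,0,0,0,0,-1]

```text
time: 19.42
tcp_pos: [0.5941, 0.0276, 0.094]
tcp_rot: [-2.323, -2.113, 0.004]
force: [0.5, 0.4, -1.0]
grip_width: 0.0436
```

```bash
python3 -c "
from h import *
shift(.5955,.0280,.078)
a=manip.snapshot('side');cv2.imwrite('pics/d5.png',cv2.resize(a[140:270,200:310],(440,520),interpolation=3))
for c in (246,248,250,252): print(a[203:222,c].mean(1).round().tolist())
for r in (210.5,212.5,214.5,216.5):print(r,plane('side',[(249,r)],manip.sense()['tcp_pos'][2]-.0654)-[0,.021,0])
print(plane('side',[(248.6,216.3)],.012))
"
```

```text
t 19.4 tool shift [0.0006 0.0014 0.016 ] pos [0.5941 0.0276 0.094 ] w 0.0436 F [ 0.5  0.4 -1. ] R
 [[ 0.095  0.996 -0.003]
 [ 0.996 -0.095 -0.001]
 [-0.001 -0.003 -1.   ]]
[117.0, 114.0, 110.0, 104.0, 109.0, 109.0, 100.0, 115.0, 86.0, 68.0, 89.0, 93.0, 80.0, 57.0, 64.0, 80.0, 125.0, 127.0, 134.0]
[82.0, 90.0, 106.0, 102.0, 114.0, 104.0, 88.0, 109.0, 97.0, 56.0, 77.0, 92.0, 92.0, 65.0, 58.0, 58.0, 61.0, 123.0, 120.0]
[116.0, 113.0, 112.0, 109.0, 110.0, 112.0, 107.0, 117.0, 93.0, 55.0, 76.0, 89.0, 88.0, 67.0, 56.0, 54.0, 60.0, 122.0, 119.0]
[66.0, 63.0, 66.0, 77.0, 100.0, 103.0, 95.0, 66.0, 39.0, 64.0, 76.0, 90.0, 70.0, 63.0, 56.0, 56.0, 67.0, 128.0, 111.0]
210.5 [[0.59274647 0.00257958 0.02939752]]
212.5 [[0.59216832 0.01192009 0.02939752]]
214.5 [[0.59159728 0.02115079 0.02939752]]
216.5 [[0.59103322 0.03027375 0.02939752]]
[[0.5944328  0.02678961 0.012     ]]
```

View pics/d5.png

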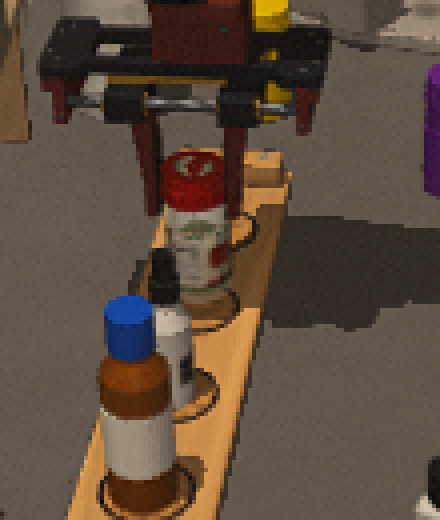

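Jar hangs upright between the pads at d5 (200,225), just above mark 2. Lowering it.

Emit:
drive_tool:
  series:
    - [0.0012,0.0013,0.007,0,0,0,-1]
    - [0,0,0.006,0,0,0,-1]
    - [0,0,0.002,0,0,0,-1]
    - [0,0,0.001,0,0,0,-1]
    - [0,0,0,0,0,0,-1]

```text
time: 20.1
tcp_pos: [0.5972, 0.0294, 0.0792]
tcp_rot: [2.323, 2.115, 0.0]
force: [-0.0, 0.4, -1.3]
grip_width: 0.0437
```

Emit:
drive_tool:
  series:
    - [0,0,0.001,0,0,0,-1]
    - [0,0,0.001,0,0,0,-1]
    - [0,0,0,0,0,0,-1]

```text
time: 20.48
tcp_pos: [0.5973, 0.0294, 0.0774]
tcp_rot: [2.323, 2.115, 0.001]
force: [-0.8, -0.2, 3.5]
grip_width: 0.0438
```

Emit:
drive_tool:
  series:
    - [0,0,0,0,0,0,0.4]
    - [0,0,0,0,0,0,0.4]
    - [0,0,0,0,0,0,0.4]
    - [0,0,-0.025,0,0,0,0.4]
    - [0,0,-0.035,0,0,0,0.4]
    - [0,0,-0.035,0,0,0,1]
    - [0,0,-0.035,0,0,0,1]
    - [0.0361,-0.0308,0,0,0,0,1]
    - [0.0361,-0.0308,0,0,0,0,1]
    - [0.0361,-0.0308,0,0,0,0,1]
    - [0.0361,-0.0308,0,0,0,0,1]
    - [0.0361,-0.0308,0,0,0,0,1]
    - [0.0361,-0.0308,0,0,0,0,1]
    - [0,0,0,0,0,0,1]

```text
time: 22.22
tcp_pos: [0.4311, 0.2658, 0.207]
tcp_rot: [-2.315, -2.122, 0.0]
force: [1.3, -0.4, -0.2]
grip_width: 0.0878
```

```bash
python3 -c "
from h import *
shift(.4335,.2620,.052)"
```

```text
t 22.2 tool shift [-0.0037  0.0029  0.155 ] pos [0.4311 0.2658 0.207 ] w 0.0878 F [ 1.3 -0.4 -0.2] R
 [[ 0.087  0.996 -0.001]
 [ 0.996 -0.087  0.001]
 [ 0.001 -0.001 -1.   ]]
```

Emit:
drive_tool:
  series:
    - [-0.002,0.002,0.03,0,0,0,1]
    - [0,0,0.03,0,0,0,1]
    - [0,0,0.03,0,0,0,1]
    - [0,0,0.025,0,0,0,1]
    - [0,0,0,0,0,0,1]
    - [0,0,0,0,0,0,1]

```text
time: 22.98
tcp_pos: [0.4362, 0.2598, 0.093]
tcp_rot: [2.324, 2.113, 0.001]
force: [-0.7, 1.0, 0.7]
grip_width: 0.088
```

```bash
python3 -c "
from h import *
shift(.4335,.2620,.052)"
```

```text
t 23.0 tool shift [ 0.002  -0.0029  0.041 ] pos [0.4362 0.2598 0.093 ] w 0.088 F [-0.7  1.   0.7] R
 [[ 0.095  0.996  0.001]
 [ 0.996 -0.095  0.   ]
 [ 0.     0.001 -1.   ]]
```

Emit:
drive_tool:
  series:
    - [0.002,-0.0025,0.02,0,0,0,1]
    - [0,0,0.02,0,0,0,1]
    - [0,0,0,0,0,0,1]
    - [0,0,0,0,0,0,-1]
    - [0,0,0,0,0,0,-1]
    - [0,0,0,0,0,0,-1]
    - [0,0,0,0,0,0,-1]
    - [0,0,0,0,0,0,-1]
    - [0,0,0,0,0,0,-1]
    - [0,0,0,0,0,0,-1]
    - [0,0,0,0,0,0,-1]

```text
time: 24.35
tcp_pos: [0.4329, 0.2624, 0.0521]
tcp_rot: [-2.323, -2.115, 0.0]
force: [-0.6, -0.3, -0.9]
grip_width: 0.0246
```

```bash
python3 -c "
from h import *
shift(.4335,-.0686,.052)
a=cv2.imread('pics/side4.png')
"
```

```text
t 24.4 tool shift [-3.295e-01  3.160e-02  1.000e-04] pos [0.4329 0.2624 0.0521] w 0.0246 F [-0.6 -0.3 -0.9] R
 [[ 0.094  0.996 -0.   ]
 [ 0.996 -0.094 -0.   ]
 [-0.    -0.    -1.   ]]
```

Emit:
drive_tool:
  series:
    - [0,0,-0.02,0,0,0,-1]
    - [0,0,-0.025,0,0,0,-1]
    - [0,0,-0.025,0,0,0,-1]
    - [-0.0412,0.004,0,0,0,0,-1]
    - [-0.0412,0.004,0,0,0,0,-1]
    - [-0.0412,0.004,0,0,0,0,-1]
    - [-0.0412,0.004,0,0,0,0,-1]
    - [-0.0412,0.004,0,0,0,0,-1]
    - [-0.0412,0.004,0,0,0,0,-1]
    - [-0.0412,0.004,0,0,0,0,-1]
    - [-0.0412,0.004,0,0,0,0,-1]
    - [0.003,0.0305,0,0,0,0,-1]
    - [0.003,0.0305,0,0,0,0,-1]
    - [0.003,0.0305,0,0,0,0,-1]
    - [0.003,0.0305,0,0,0,0,-1]
    - [0.003,0.0305,0,0,0,0,-1]
    - [0,0,0.02,0,0,0,-1]
    - [0,0,0,0,0,0,-1]
    - [0,0,0,0,0,0,-1]

```text
time: 26.72
tcp_pos: [0.5861, -0.0683, 0.102]
tcp_rot: [-2.323, -2.114, 0.001]
force: [0.7, -1.2, -0.1]
grip_width: 0.0242
```

```bash
python3 -c "
from h import *
shift(.5865,-.0686,.065)
a=manip.snapshot('side');b=manip.snapshot('top');cv2.imwrite('pics/side6.png',a)
cv2.imwrite('pics/d6.png',np.hstack([cv2.resize(a[120:250,200:310],(400,472),interpolation=3),cv2.resize(b[130:250,220:360],(400,472),interpolation=3)]))
"
```

```text
t 26.7 tool shift [-0.0003  0.0004  0.037 ] pos [ 0.5861 -0.0683  0.102 ] w 0.0242 F [ 0.7 -1.2 -0.1] R
 [[ 0.094  0.996 -0.001]
 [ 0.996 -0.094  0.   ]
 [ 0.    -0.001 -1.   ]]
```

View pics/d6.png

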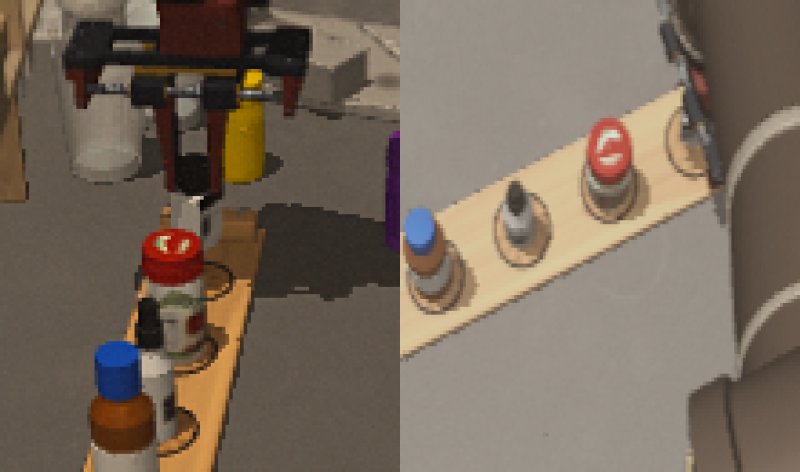

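Emit:
drive_tool:
  series:
    - [0,0,0.018,0,0,0,-1]
    - [0,0,0.014,0,0,0,-1]
    - [0,0,0.003,0,0,0,-1]
    - [0,0,0.001,0,0,0,-1]
    - [0,0,0,0,0,0,-1]

```text
time: 27.45
tcp_pos: [0.5874, -0.0682, 0.0663]
tcp_rot: [2.323, 2.115, 0.0]
force: [0.1, -0.2, -1.1]
grip_width: 0.0244
```

Emit:
drive_tool:
  series:
    - [0,0,0.001,0,0,0,-1]
    - [0,0,0.001,0,0,0,-1]
    - [0,0,0,0,0,0,-1]

```text
time: 27.82
tcp_pos: [0.5872, -0.0681, 0.0642]
tcp_rot: [2.323, 2.115, 0.0]
force: [0.4, -0.1, 0.2]
grip_width: 0.0248
```

Emit:
drive_tool:
  series:
    - [0,0,0.001,0,0,0,-1]
    - [0,0,0.0005,0,0,0,-1]
    - [0,0,0,0,0,0,-1]

```text
time: 28.2
tcp_pos: [0.5877, -0.0682, 0.0638]
tcp_rot: [2.323, 2.114, 0.002]
force: [-1.6, 0.3, 9.4]
grip_width: 0.0244
```

Emit:
drive_tool:
  series:
    - [0,0,-0.0005,0,0,0,0.2]
    - [0,0,0,0,0,0,0.2]
    - [0,0,0,0,0,0,0.2]
    - [0,0,-0.025,0,0,0,0.2]
    - [0,0,-0.035,0,0,0,0.2]
    - [0,0,-0.035,0,0,0,1]
    - [0,0,-0.045,0,0,0,1]
    - [-0.04,-0.022,0,0,0,0,1]
    - [-0.04,-0.022,0,0,0,0,1]
    - [-0.04,-0.022,0,0,0,0,1]
    - [-0.04,-0.022,0,0,0,0,1]
    - [-0.04,-0.022,0,0,0,0,1]
    - [-0.04,-0.022,0,0,0,0,1]
    - [0,0,0,0,0,0,1]

```text
time: 29.95
tcp_pos: [0.4307, -0.2979, 0.2035]
tcp_rot: [2.329, 2.107, -0.001]
force: [0.1, -0.0, 0.2]
grip_width: 0.088
```

```bash
python3 -c "
from h import *
a=manip.snapshot('side');b=manip.snapshot('top');cv2.imwrite('pics/side7.png',a);cv2.imwrite('pics/top7.png',b)
cv2.imwrite('pics/d7.png',np.hstack([cv2.resize(a[150:300,200:300],(360,540),interpolation=3),cv2.resize(b[140:230,210:355],(435,270),interpolation=3).repeat(2,0)[:540]]))
M=[(.5865,-.0686),(.5955,.026),(.6048,.1204),(.6139,.2149)]
for (x,y),hh in zip(M,(.076,.097,.114,.14)): print('expected top px',proj('top',[[x,y,.012+hh]])[0],'side',proj('side',[[x,y,.012+hh]])[0])
"
```

```text
expected top px [324.48215892 157.63634474] side [252.30712536 174.68972436]
expected top px [293.34359744 167.26985026] side [246.56793487 186.56111975]
expected top px [261.00789245 177.62021776] side [239.91984326 201.57825559]
expected top px [227.33169882 187.57232891] side [232.03183816 215.86821236]
```

View pics/d7.png

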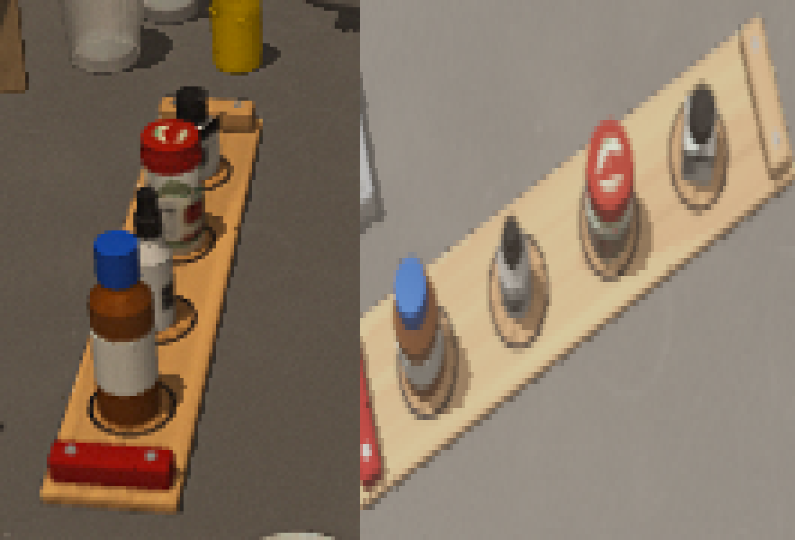

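All four bottles stand upright, tallest at the red block. Each cap top is within about 1.5 px (3 mm) of the position predicted for its mark. The gripper is clear, so I'm handing in.

```bash
python3 -c "
from h import *
a=cv2.imread('pics/side0.png')[295:360,255:310].astype(int);b=cv2.imread('pics/side7.png')[295:360,255:310].astype(int);print('mug diff',abs(a-b).mean())
print(manip.sense()['joint_vel'].round(4),manip.finish_job())"
```

```text
mug diff 2.390955710955711
the job is handed in; nothing more can be done
[-0.0259  0.0076 -0.0208 -0.004  -0.0029  0.0008  0.0004] None
```

All four bottles are on the board and the job is handed in, at about 30 s on the robot's clock. From the red block they run tall amber bottle on mark 4, spray bottle on mark 3, red-lid jar on mark 2 and ink flask on mark 1.

**Last checks:**
- **Placing:** the last pictures from both cameras showed all four upright. In the top view each cap was within about 1.5 px (3–4 mm) of the point predicted for its mark. The tall bottle, measured separately, was about 2 mm off its centre towards the red block.
- **Surroundings:** the mug was unchanged in the side picture, and the gripper was open and clear of everything. The most force I saw was about 11 N, when setting down the spray bottle.

**Disagreements:**
- **Camera rays:** the two cameras' rays missed each other by about 2 mm, as the stated calibration allows.
- **Spray bottle:** the first position from its cap was about 8 mm off the one from its foot. I corrected by the foot before setting it down, and the final cap position agreed with that.

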